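Load a tube on the reader slide and index it one lock hole

TASK

Take the tube that stands alone in the rack row nearest you and lay it, cap at the high end, in the sloping V cradle of the slide, foot against the stop, and let go of it. Then pull up the slide's black lock knob, move the carriage to the very next hole toward the reader head, and let the pin drop fully into that hole. Finish while still holding the knob, with the pin fully home; leave the other things where they are.

Things in the scene. Friction and masses are not known exactly. Their poses are not given: they have to be found in the camera images.
- rail: fixed metal rail, base 130 (x) by 280 mm (y), 10 mm thick; origin at the centre of its underside. Its y axis is the slide direction, from the start toward the reader; x points across it, away from the robot. Steel strip on the robot's side (rail x -42 mm, top 22 mm high) with lock holes at rail y -85 (in use at the start), -40 and 5 mm. White reader head on a post at rail (120, 45) mm, 130 mm high
- carriage (a joint): travel (m) of the carriage along the rail's +y: about 0 at the start (pin in the first hole), 0.045 at the next hole, 0.090 at the last; about 1.5 N of friction once the pin is out. Its plate is 140 mm long, top 34 mm above the work surface
- plunger (a joint): lift (m) of the lock pin: 0 = fully down in a hole, 0.016 = fully up; clears the strip at 0.010 or more. Pin 8 mm, holes 11 mm. A spring pulls it down with 2 N at 0, 5 N at the top; let down between holes it rests on the strip at 0.010 and drops in when a hole comes under it
- knob: black round knob of the lock pin, 24 mm diameter, 24 mm high, on an upright stem at the robot-side right-hand corner of the carriage; origin at its centre, 72 mm above the work surface with the pin down. Below it a metal barrel, 18 mm diameter, top 52 mm high. Rises with the pin, travels with the carriage
- cradle_seat (a point): where the middle of the seated tube lies, 80 mm high. The cradle on the carriage is a white V trough sloping 40 degrees from horizontal along the rail's y axis: high end toward rail +y, stop at the low -y end. Foot stop 46 mm down the slope from here; trough's upper end 18 mm up the slope (upper 24 mm only 14 mm wide), so the cap is free. In the rail frame 62 mm (x), 80 mm (y) from the knob
- tube_mid (a point): middle of the tube to load: 92 mm long, body 12.6 mm diameter, cap 16.6 mm diameter on the top 16 mm (cap centre 38 mm from this point), 18 g; z axis along the tube toward the cap. Starts upright in the rack, alone in the row nearer the robot, foot 4 mm and cap 80 to 96 mm above the work surface; lifting it 70 mm clears the rack
- rack: fixed tube rack 62 mm (x) by 210 mm (y), two rows of six holes 32 mm apart along y, rows at x = -15 and +15 mm, top shelf 61 mm high, end plates 78 mm high; origin at the centre of its underside
- tube_b: another capped tube in the rack's far row, to be left; origin at its foot
- tube_c: another capped tube in the rack's far row, to be left; origin at its foot
- counter: round hand counter, 45 mm wide, 32 mm high, to be left; origin at its underside
- dish: flat dish 57 mm wide, 15 mm high, to be left; origin at its underside
- cup: lidded specimen cup 62 mm wide, 65 mm high, to be left; origin at its underside
- stain: bottle 52 mm wide, 130 mm high behind the rail, to be left; origin at its underside
- small_bottle: slim bottle 38 mm wide, 108 mm high to the left of the rack, to be left; origin at its underside

How it is judged:
By the outcome, as a careful person would: the job done as asked, in the order asked, and still so for the second after the job is handed in, while the arm keeps its last pose, push and grip.
It also fails if it takes over 51 s, if anything falls off the work surface, if the arm or the gripper's body presses on something with over 40 N, if the wrist force passes 120 N, or if a joint passes its speed limit or range.

ROBOT

A 7-joint arm with a two-finger parallel gripper is mounted at the origin on a cart in front of the work surface, level with it; the furniture and walls round the work are solid. World frame = base frame: x ahead of the robot, y to its left, z up, the work surface at z = 0. Lengths are in mm, angles in rad, forces in N, time in s.
With the tool pointing down it reaches from about 350 to 900 mm from the base axis. Payload 8.1 kg.
Tool frame: the origin (TCP) lies at the very end of the fingers, on their centre line; the grasp point (between the pads) lies 19 mm behind it; y points along the fingers, z is the direction in which the jaws open and shut, and the axes are right-handed (so a half turn about y gives the same grasp; the last joint's range is limited). The gripper opens to 85 mm and grips with 20 to 120 N. Pads are 22 mm wide; open, the fingers measure 114 mm over their backs; the gripper's body (76 mm by 85 mm) begins 54 mm behind the grasp point. The pads swing forward as they close: fully open they stand 13 mm farther back than shut.
Start: joints at [-1.344, 0.434, 0.025, 1.573, -0.012, 1.134, -0.075], TCP at [202.436, 591.321, 231.323] pointing down, gripper open.
Joint ranges: [-2.62, 2.62], [-0.44, 2.09], [-1.27, 1.32], [0.08, 2.57], [-1.32, 4.46], [0.12, 2], [-2.74, 2.74]. Speed limits (rad/s): [2.22, 2.22, 3.01, 3.01, 3.14, 3.14, 3.14].

INTERFACE

Orientations are given as [roll, pitch, yaw] about the fixed x, y, z axes, in that order (R = Rz(yaw) Ry(pitch) Rx(roll)).
In Python, from rig import r gives the robot as it stands. The module is installed in compiled form; this text tells all that it offers.
- The arm moves only by the shell command python3 -m handwheel 'ROWS' [FORCE]. ROWS is JSON, a list of rows, each a list of 3 entries, a list of its own where there are three numbers: the turn, a rotation vector about the world's x, y, z each as a share of 180 degrees, from -1 to 1, then the shift along the world's x, y, z each as a share of 150 mm, from -1 to 1, then the opening, from 0 (shut) to 1 (fully open). A call has 1 to 10 rows; each row shifts and turns the commanded pose from where the row before left it; what a row does not reach is not made up. A row lasts 1/12 s, in which the tool goes at most 41.7 mm and 7.16 degrees, less where a joint would pass 70% of its speed; a pose out of reach is approached as far as the arm can. A call with a number of a shift or a turn outside -1 to 1 is refused whole. A call with a gripper value outside its range is refused whole. The fingers move at their own pace and stop on an object; FORCE is the grip in N (left out, the last holds). Time passes only in rows, so rows that do not move let the fingers close. It gives the time, the measured TCP pose, the force and the opening at its end, in the units of the state.
- r.sense(): the state, without advancing time (a new reading comes with each control period).
- r.capture(name): name is "scene" or "top"; returns (picture, depth): 420x560x3 uint8, red, green, blue; 420x560 float32, mm along the optical axis (not along the pixel's ray), 0 where there is no reading.
- r.camera_model(name): a dict with "K" (3x3 intrinsics, pixels), "xyz" and "attitude" of the camera in the world. Camera axes: x right, y up, looking along -z (the intrinsics and any distortion apply to the point x, -y, -z); pixel columns grow to the right and rows downward; lengths in mm; the calibration is good to about 2 mm. A picture is of the moment at which its call begins. camera_model takes no time and is no camera call.
- r.sign_off(): hands the job in, once; it reports no verdict.
The state is a dict: "time_s": time; "joint_positions": joint angles; "joint_vel": joint speeds; "joint_efforts": joint torques, N m; "tool_pos": TCP position; "tcp_rot": TCP orientation; "force": force on the tool from outside, world axes, zero at the start; "moment": the same for the moment, N m; "width": finger opening in mm.
Only numpy, scipy, OpenCV 4.12 (cv2) and the standard library are available. Lean on these libraries where they do the work, as an engineer would, in place of code of your own. Each camera call takes 0.05 s, during which the arm holds its last target.

## Working session

There is one attempt and no reset: what is moved stays moved. The work goes in short steps, Python scripts to look and compute and a shell command to move; the robot and the scene stay as the last step left them, time stands still between calls to the robot, and variables do not carry over. Pictures are saved under pics/ and viewed, and the job is handed in when it is done.

```bash
mkdir -p pics
python3 - <<'E'
from rig import r
import cv2,numpy as np
for n in ("scene","top"):
    p,d=r.capture(n); cv2.imwrite(f"pics/{n}0.png",p[:,:,::-1]); np.save(f"{n}0.npy",d); np.save(f"{n}0p.npy",p)
    m=r.camera_model(n); print(n,m)
print(r.sense())
E
```

```text
scene {'K': array([[429.37133663,   0.        , 280.49780623],
       [  0.        , 429.37133663, 212.09621482],
       [  0.        ,   0.        ,   1.        ]]), 'xyz': array([-270.11556634, -461.48621687,  849.9662208 ]), 'attitude': array([ 0.91773299, -0.00509516, -1.01679262])}
top {'K': array([[409.29413893,   0.        , 271.01762336],
       [  0.        , 409.29413893, 208.47342799],
       [  0.        ,   0.        ,   1.        ]]), 'xyz': array([ 387.47801975,   77.58263594, 1348.4733565 ]), 'attitude': array([ 0.15828173, -0.01154169, -1.5666397 ])}
{'time_s': 0.1, 'joint_positions': array([-1.34360221,  0.43512949,  0.02497611,  1.57399159, -0.01157076,
        1.13400594, -0.07511511]), 'joint_vel': array([ 0.0008382 ,  0.00091603,  0.00054453, -0.00098701, -0.0017664 ,
       -0.00028966,  0.00142452]), 'joint_efforts': array([ 3.28916794e-03, -6.71751523e+01,  1.02809954e+00, -3.16901886e+01,
        1.57566334e-02,  7.30340456e-03, -8.39436825e-05]), 'tool_pos': array([202.32033658, 590.87544536, 230.62489791]), 'tcp_rot': array([-1.57217787e+00, -1.53758614e-04, -3.29868280e-01]), 'force': array([ 0.7495318 , -0.38467496, -0.11914423]), 'moment': array([-0.00017118,  0.00637148,  0.01863859]), 'width': 85.55450935191702}
```

View pics/scene0.png

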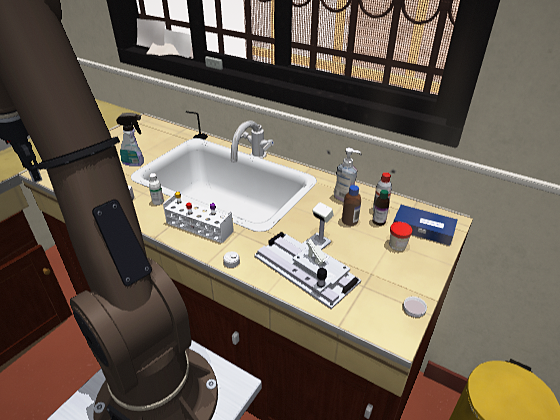

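View pics/top0.png

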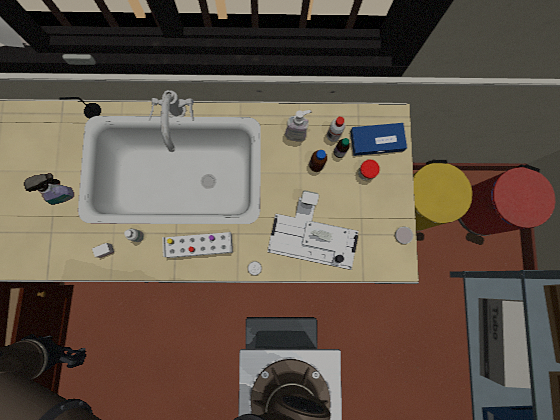

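```bash
cat > h.py <<'E'
import numpy as np,cv2
from scipy.spatial.transform import Rotation as Ro
CAM={'scene':(np.array([[429.37133663,0,280.49780623],[0,429.37133663,212.09621482],[0,0,1]]),np.array([-270.11556634,-461.48621687,849.9662208]),np.array([0.91773299,-0.00509516,-1.01679262])),
'top':(np.array([[409.29413893,0,271.01762336],[0,409.29413893,208.47342799],[0,0,1]]),np.array([387.47801975,77.58263594,1348.4733565]),np.array([0.15828173,-0.01154169,-1.5666397]))}
def ray(n,u,v):
    K,c,a=CAM[n]; q=np.array([(u-K[0,2])/K[0,0],-(v-K[1,2])/K[1,1],-1.]); return c,Ro.from_euler('xyz',a).as_matrix()@q
def onz(n,u,v,z):
    c,d=ray(n,u,v); return c+d*(z-c[2])/d[2]
def dep(n,u,v,D):
    c,d=ray(n,u,v); return c+d*D[int(round(v)),int(round(u))]
def proj(n,P):
    K,c,a=CAM[n]; q=Ro.from_euler('xyz',a).as_matrix().T@(np.asarray(P,float)-c); return np.array([K[0,0]*q[0]/-q[2]+K[0,2],K[1,1]*-q[1]/-q[2]+K[1,2]])
def tri(u1,u2):
    # scene px, top px
    c1,d1=ray('scene',*u1);c2,d2=ray('top',*u2)
    A=np.stack([d1,-d2],1);s=np.linalg.lstsq(A,c2-c1,rcond=None)[0]
    p,q=c1+d1*s[0],c2+d2*s[1];return (p+q)/2,np.linalg.norm(p-q)
E
python3 - <<'E'
import cv2,numpy as np
s=np.load('scene0p.npy')[:,:,::-1];t=np.load('top0p.npy')[:,:,::-1]
cv2.imwrite('pics/s_rack.png',cv2.resize(s[170:280,140:260],None,fx=5,fy=5,interpolation=cv2.INTER_CUBIC))
cv2.imwrite('pics/s_rail.png',cv2.resize(s[195:315,245:375],None,fx=5,fy=5,interpolation=cv2.INTER_CUBIC))
cv2.imwrite('pics/t_all.png',np.vstack([cv2.resize(t[225:265,155:240],(765,360)[:2],interpolation=cv2.INTER_CUBIC)[:, :],]))
cv2.imwrite('pics/t_rail.png',cv2.resize(t[185:275,260:365],None,fx=6,fy=6,interpolation=cv2.INTER_CUBIC))
E
```

```text
(no output)
```

View pics/s_rack.png

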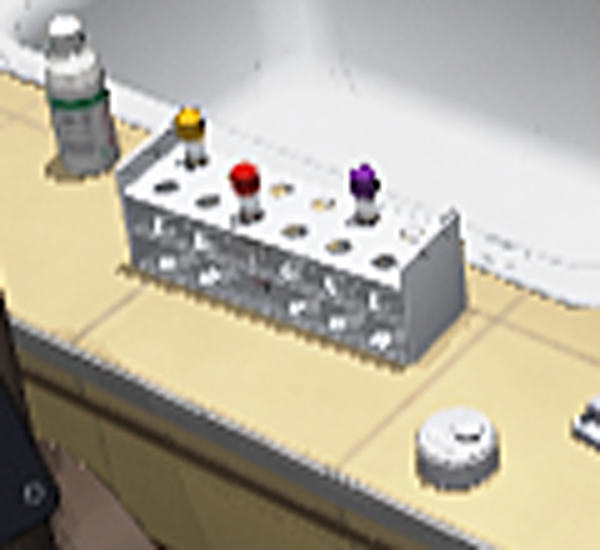

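View pics/s_rail.png

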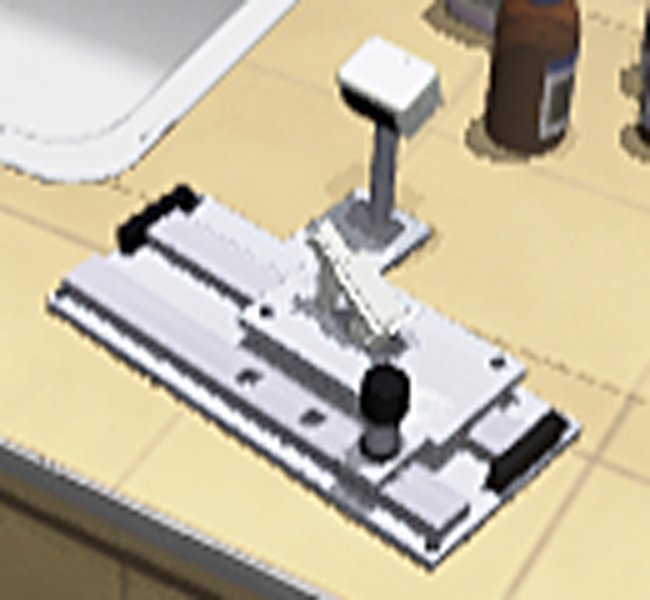

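View pics/t_all.png

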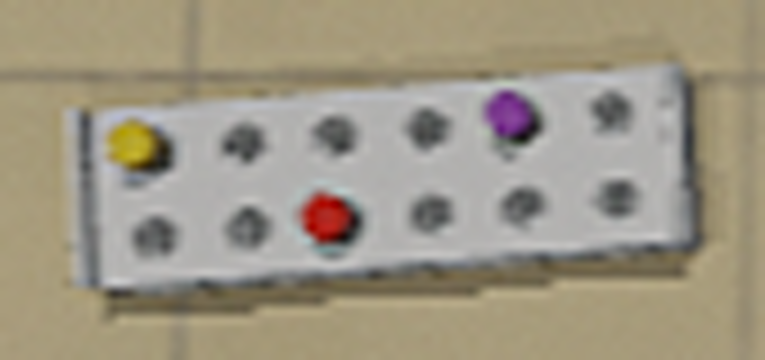

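View pics/t_rail.png

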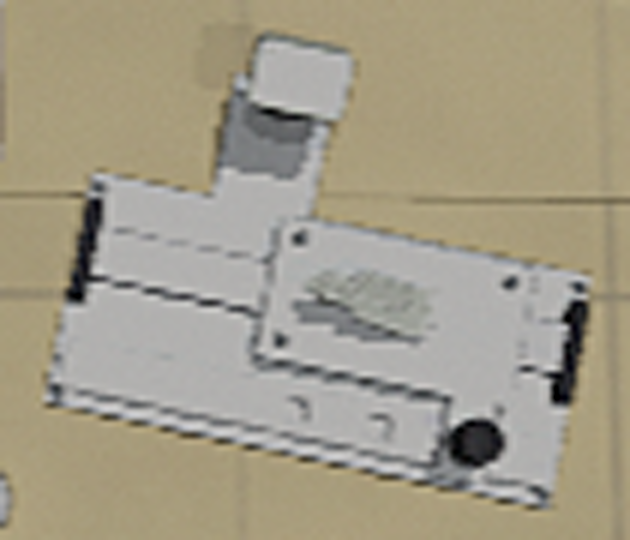

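Run:
```python
import cv2,numpy as np
from h import *
s=np.load('scene0p.npy').astype(int);t=np.load('top0p.npy').astype(int)
def cen(m,box):
    u0,u1,v0,v1=box; mm=np.zeros(m.shape,np.uint8); mm[v0:v1,u0:u1]=m[v0:v1,u0:u1]
    n,l,st,c=cv2.connectedComponentsWithStats(mm); k=1+np.argmax(st[1:,4]); return c[k],st[k]
red=lambda p:(p[:,:,0]>120)&(p[:,:,1]<80)&(p[:,:,2]<80)
yel=lambda p:(p[:,:,0]>150)&(p[:,:,2]<90)&(p[:,:,1]>110)
pur=lambda p:(p[:,:,2]>90)&(p[:,:,1]<80)&(p[:,:,0]<150)&(p[:,:,0]>50)
blk=lambda p:(p.max(2)<60)
for nm,f,bs,bt in (('red',red,(180,200,198,220),(180,200,240,256)),('yel',yel,(170,185,188,205),(163,180,233,248)),('pur',pur,(205,220,200,215),(204,220,230,246)),('knob',blk,(314,330,264,284),(330,350,250,268))):
    (a,sa),(b,sb)=cen(f(s),bs),cen(f(t),bt); print(nm,a,sa,b,sb,tri(a,b), onz('scene',*a,88 if nm!='knob' else 72)[:2],onz('top',*b,96 if nm!='knob' else 84)[:2])
# rail corners (top, z=10)
C=np.array([onz('top',260+x/6-.5+.08,185+y/6-.42,10)[:2] for x,y in ((95,176),(588,276),(545,506),(47,403))])
print(C, [np.linalg.norm(C[i]-C[(i+1)%4]) for i in range(4)])
S=np.array([onz('scene',245+x/5-.4,195+y/5-.4,10)[:2] for x,y in ((187,190),(578,430),(432,566),(50,300))])
print(S, [np.linalg.norm(S[i]-S[(i+1)%4]) for i in range(4)])
for Q in (C,S):
    c=Q.mean(0); y=(Q[0]+Q[3]-Q[1]-Q[2]); print('c',c,'yaw of rail y',np.degrees(np.arctan2(-y[0],y[1])))
for n,off,sc,pts in (('top',(260,185),6,((300,407),(383,425))),('scene',(245,195),5,((250,377),(315,417)))):
    print(n,[onz(n,off[0]+x/sc-.4,off[1]+y/sc-.4,22)[:2] for x,y in pts])
```

```text
red [188.30769231 204.        ] [186 203   5   3  13] [190.83333333 248.72222222] [189 247   5   5  18] (array([461.88961557, 308.40927317,  92.74474986]), np.float64(0.6794750556690872)) [466.27731611 313.51690958] [461.92306951 307.5566266 ]
yel [177.16666667 192.91666667] [175 192   5   3  12] [169.     240.5625] [167 239   5   4  16] (array([486.62892402, 375.55545049,  93.32647845]), np.float64(0.0216510003792899)) [491.94999419 381.45722451] [486.42498842 374.91264922]
pur [212.15384615 204.53846154] [210 203   5   4  13] [211.23529412 237.23529412] [209 235   5   5  17] (array([497.44822309, 247.08291678,  92.60938168]), np.float64(0.33159321233255074)) [502.01823402 251.52835148] [497.2587541  246.49938036]
knob [321.47572816 273.74757282] [317 268  10  13 103] [338.72222222 258.31481481] [334 255  10   8  54] (array([ 436.75715961, -148.85065358,   68.72097557]), np.float64(2.6965339926445075)) [ 434.7226158  -151.17822404] [ 435.43500932 -145.01308953]
[[ 583.07726117   48.41673176]
 [ 529.22102779 -222.22530569]
 [ 404.27226736 -195.27530529]
 [ 458.42421127   74.16681301]] [np.float64(275.9485573598131), np.float64(127.82212349405991), np.float64(274.82992585317686), np.float64(127.28491478619529)]
[[ 581.3043444    54.83981244]
 [ 523.1553917  -225.77887768]
 [ 398.64567139 -200.97811466]
 [ 457.10015206   70.1318431 ]] [np.float64(286.58009341481335), np.float64(126.95569423173006), np.float64(277.3401079948523), np.float64(125.14202969077445)]
c [493.7486919  -73.72926655] yaw of rail y -11.309049721263813
c [490.05138989 -75.4463342 ] yaw of rail y -11.93340222504475
top [array([456.22901356, -62.08435284]), array([ 446.79988311, -106.68374394])]
scene [array([454.01324793, -63.23175445]), array([ 446.67050638, -107.30033035])]
```

Run:
```python
import numpy as np
from h import *
th=np.radians(-11.4); X=np.array([np.cos(th),np.sin(th)]);Y=np.array([-np.sin(th),np.cos(th)])
k=np.array([436,-150.]); seat=k+62*X+80*Y; print('seat',seat,proj('scene',[*seat,80]),proj('top',[*seat,80]))
for n,box in (('scene',(295,345,230,280)),('top',(300,345,225,250))):
    D=np.load(n+'0.npy'); R=[]
    for v in range(box[2],box[3]):
        for u in range(box[0],box[1]):
            if D[v,u]>0:
                p=dep(n,u,v,D); q=p[:2]-seat; R.append((q@X,q@Y,p[2]))
    R=np.array(R); m=(R[:,2]>48)&(abs(R[:,0])<25)&(abs(R[:,1])<50); R=R[m]
    print(n,len(R))
    for y in range(-45,40,6):
        a=R[abs(R[:,1]-y)<3]
        if len(a): print(y, 'x',a[:,0].min().round(1),a[:,0].mean().round(1),a[:,0].max().round(1),'z',a[:,2].min().round(1),a[:,2].mean().round(1),a[:,2].max().round(1),'seat line',round(80+y*np.tan(np.radians(40)),1))
    D=np.load(n+'0.npy'); 
# knob cloud
for n,box in (('scene',(312,332,260,290)),('top',(328,350,248,268))):
    D=np.load(n+'0.npy'); P=np.array([dep(n,u,v,D) for v in range(box[2],box[3]) for u in range(box[0],box[1]) if D[v,u]>0])
    a=P[(P[:,2]>64)&(P[:,2]<95)]; print(n,len(a),a.min(0),a.max(0),a.mean(0)); b=P[P[:,2]>80]; 
    if len(b): print(b.mean(0),b[:,2].max())
    c=P[(P[:,2]>28)&(P[:,2]<38)]; print('plate z',c[:,2].mean() if len(c) else None)
```

```text
seat [512.58940006 -83.83306113] [312.73578177 244.34220711] [318.33521229 233.31916341]
scene 211
-45 x -14.4 -3.7 10.1 z 52.5 57.9 61.5 seat line 42.2
-39 x -17.0 -5.1 10.7 z 48.7 51.3 54.3 seat line 47.3
-33 x -15.3 0.9 10.6 z 48.1 52.7 59.0 seat line 52.3
-27 x -14.0 1.6 11.5 z 49.5 56.2 64.1 seat line 57.3
-21 x -13.6 0.8 10.4 z 51.8 60.5 70.2 seat line 62.4
-15 x -14.8 0.3 11.8 z 48.5 64.4 77.5 seat line 67.4
-9 x -13.6 -0.3 9.2 z 51.6 67.9 76.7 seat line 72.4
-3 x -7.7 -0.5 5.0 z 54.7 68.8 75.9 seat line 77.5
3 x -7.8 -2.7 3.1 z 48.3 66.9 81.8 seat line 82.5
9 x -8.8 -2.2 4.9 z 48.2 73.5 86.8 seat line 87.6
15 x -7.6 -2.1 4.7 z 68.6 80.4 88.1 seat line 92.6
21 x -2.0 -2.0 -2.0 z 74.9 74.9 74.9 seat line 97.6
top 130
-45 x -10.0 2.1 12.7 z 51.5 58.8 62.4 seat line 42.2
-39 x -10.9 -1.1 8.4 z 48.1 53.2 60.6 seat line 47.3
-33 x -11.9 3.0 13.6 z 48.4 52.8 56.4 seat line 52.3
-27 x -10.7 1.1 12.1 z 50.8 56.9 61.1 seat line 57.3
-21 x -12.3 0.9 13.2 z 48.3 59.8 68.2 seat line 62.4
-15 x -11.2 1.3 12.2 z 54.2 64.6 71.5 seat line 67.4
-9 x -9.8 2.5 13.8 z 61.0 68.5 76.3 seat line 72.4
-3 x -6.8 0.7 8.6 z 66.8 72.0 76.9 seat line 77.5
3 x -5.6 1.8 7.2 z 67.3 75.1 82.4 seat line 82.5
9 x -4.5 0.1 5.0 z 76.7 80.2 84.8 seat line 87.6
15 x -5.6 1.4 7.6 z 81.5 85.2 88.7 seat line 92.6
21 x -3.2 -0.1 2.8 z 75.4 80.0 88.5 seat line 97.6
scene 103 [ 420.33236453 -163.80969025   64.30226621] [ 444.48480399 -139.273514     86.2281206 ] [ 429.87871472 -153.4128833    78.16748471]
[ 432.60400939 -152.21718907   82.97870932] 86.22812059999774
plate z 33.281637795649374
top 54 [ 424.43081097 -162.37542234   66.28864512] [ 446.01073709 -138.41024461   87.84169801] [ 435.85189167 -149.49739136   80.93781406]
[ 436.5419144  -150.89867851   82.92508587] 87.84169801392227
plate z 33.071786401747715
```

```bash
python3 -m handwheel '[[[0,0,-0.0382],[0.145,-0.153,0],0.6],[[0,0,-0.0382],[0.145,-0.153,0],0.6],[[0,0,-0.0382],[0.145,-0.153,0],0.6],[[0,0,-0.0382],[0.145,-0.153,0],0.6],[[0,0,-0.0382],[0.145,-0.153,0],0.6],[[0,0,-0.0382],[0.145,-0.153,0],0.6],[[0,0,-0.0382],[0.145,-0.153,0],0.6],[[0,0,-0.0382],[0.145,-0.153,0],0.6],[[0,0,-0.0382],[0.145,-0.153,-0.0],0.6],[[0,0,-0.0382],[0.145,-0.153,0],0.6]]' 40
python3 -c "
from rig import r
s=r.sense();print(s['joint_positions'].round(2),s['force'])"
```

```text
time_s: 0.93
tool_pos: [420.6, 360.4, 231.1]
tcp_rot: [-1.571, -0.0, -1.536]
force: [0.6, 0.5, -0.6]
width: 51.1
[-1.09  0.32  0.37  1.77 -0.13  1.07 -0.63] [ 0.59788865  0.54499763 -0.62090743]
```

```bash
python3 -m handwheel '[[[0,0,-0.0373],[0.143,-0.147,0],0.6],[[0,0,-0.0373],[0.143,-0.147,0],0.6],[[0.034,-0.0069,0],[0,0,-0.05],0.6],[[0.034,-0.0069,0],[0,0,-0.05],0.6],[[0.034,-0.0069,0],[0,0,-0.05],0.6],[[0.034,-0.0069,0],[0,0,-0.05],0.6],[[0,0,0],[0,0,0],0.6],[[0,0,0],[0,0,0],0.6]]'
python3 - <<'E'
from rig import r
import numpy as np,cv2
from scipy.spatial.transform import Rotation as Ro
s=r.sense();print(s['joint_positions'].round(2))
R=Ro.from_euler('xyz',s['tcp_rot']).as_matrix();print('d',R[:,1],'jaw',R[:,2], 'grasp',s['tool_pos']-19*R[:,1])
p,d=r.capture('scene');cv2.imwrite('pics/s1.png',cv2.resize(p[120:300,100:340,::-1],None,fx=3.2,fy=3.2,interpolation=cv2.INTER_CUBIC))
E
```

```text
time_s: 1.6
tool_pos: [462.2, 316.0, 201.4]
tcp_rot: [-1.572, 0.419, -1.769]
force: [-0.0, 0.8, -0.3]
width: 50.9
[-0.73  0.25  0.29  2.05 -0.65  0.7  -0.18]
d [ 0.07830673  0.39943919 -0.91340921] jaw [ 0.98065091 -0.1957586  -0.001535  ] grasp [460.72427398 308.45549746 218.79823041]
```

View pics/s1.png

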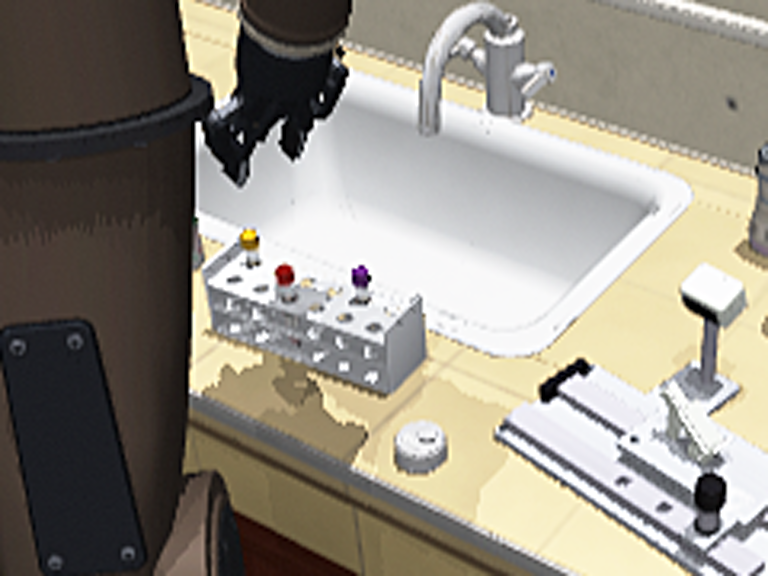

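```bash
python3 -m handwheel '[[[0,0,0],[0.009,0,-0.2],0.6],[[0,0,0],[0,0,-0.2],0.6],[[0,0,0],[0,0,-0.2],0.6],[[0,0,0],[0,0,-0.15],0.6],[[0,0,0],[0,0,-0.11],0.6],[[0,0,0],[0,0,0],0.6],[[0,0,0],[0,0,0],0.6]]'
python3 - <<'E'
from rig import r
import numpy as np,cv2
from scipy.spatial.transform import Rotation as Ro
s=r.sense()
R=Ro.from_euler('xyz',s['tcp_rot']).as_matrix();print('grasp',s['tool_pos']-19*R[:,1],s['force'])
p,d=r.capture('scene');q,d=r.capture('top')
cv2.imwrite('pics/s2.png',np.hstack([cv2.resize(p[160:260,140:230,::-1],(400,444),interpolation=cv2.INTER_CUBIC),cv2.resize(q[200:300,150:240,::-1],(400,444),interpolation=cv2.INTER_CUBIC)]))
E
```

```text
time_s: 2.23
tool_pos: [463.4, 320.2, 73.1]
tcp_rot: [-1.571, 0.422, -1.761]
force: [-0.6, 0.2, -0.1]
width: 51.0
grasp [461.9210812  312.56348348  90.40564287] [-0.58421282  0.17009029 -0.0966328 ]
```

View pics/s2.png

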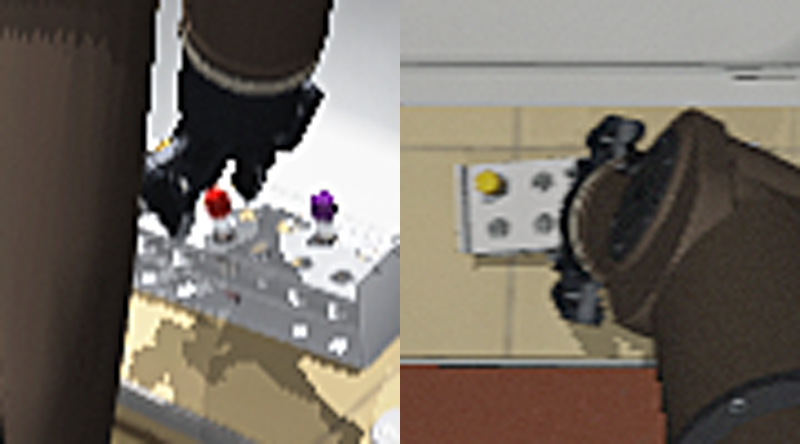

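```bash
python3 -m handwheel '[[[0,0,0],[0,-0.028,0],0.6],[[0,0,0],[0,0,0],0.5],[[0,0,0],[0,0,0],0.45]]'
```

```text
time_s: 2.58
tool_pos: [464.2, 314.1, 74.2]
tcp_rot: [-1.568, 0.423, -1.763]
force: [-0.8, -0.5, 0.9]
width: 38.4
```

```bash
python3 -m handwheel '[[[0,0,0],[-0.004,0.01,0],0.3],[[0,0,0],[0,0,0],0.15],[[0,0,0],[0,0,0],0.1],[[0,0,0],[0,0,0],0.1],[[0,0,0],[0,0,0],0.1],[[0,0,0],[0,0,0],0.1]]' 30
python3 - <<'E'
from rig import r
from scipy.spatial.transform import Rotation as Ro
s=r.sense()
R=Ro.from_euler('xyz',s['tcp_rot']).as_matrix();print('grasp',s['tool_pos']-19*R[:,1],s['force'])
E
```

```text
time_s: 3.08
tool_pos: [463.4, 315.9, 73.6]
tcp_rot: [-1.569, 0.423, -1.763]
force: [-1.2, 0.0, 6.0]
width: 15.5
grasp [461.83839777 308.26650476  90.94512456] [-1.18411173  0.03762397  5.97382594]
```

```bash
python3 -m handwheel '[[[0,0,0],[0,0,0.1],0.0],[[0,0,0],[0,0,0.15],0.0],[[0,0,0],[0,0,0.2],0.0],[[0,0,0],[0,0,0.2],0.0],[[0,0,0],[0,0,0.15],0.0],[[0,0,0],[0,0,0],0.0],[[0,0,0],[0,0,0],0.0]]' 40
python3 - <<'E'
from rig import r
import numpy as np,cv2
from scipy.spatial.transform import Rotation as Ro
s=r.sense()
R=Ro.from_euler('xyz',s['tcp_rot']).as_matrix();print('grasp',s['tool_pos']-19*R[:,1],s['force'])
p,d=r.capture('scene');q,d=r.capture('top')
cv2.imwrite('pics/s3.png',cv2.resize(p[120:260,120:250,::-1],None,fx=4,fy=4,interpolation=cv2.INTER_CUBIC))
E
```

```text
time_s: 3.67
tool_pos: [463.6, 315.9, 194.3]
tcp_rot: [-1.568, 0.424, -1.762]
force: [0.8, 0.3, -0.3]
width: 14.8
grasp [462.03958362 308.23948727 211.64552513] [ 0.83898591  0.25538998 -0.34119684]
```

View pics/s3.png

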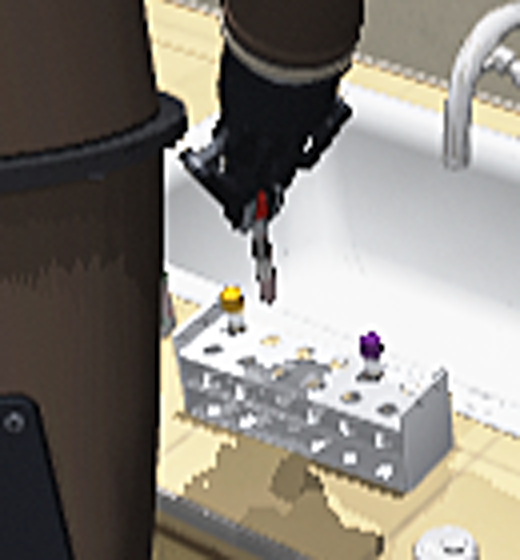

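Run:
```python
from h import *
for z in (216.7,208.7,124.7): print(proj('scene',[462,308.3,z]))
for dy in (-10,0,10): print(proj('scene',[462,308.3+dy,124.7]), proj('scene',[462+dy,308.3,124.7]))
```

```text
[182.92837108 168.25786032]
[183.30745389 170.69879784]
[187.11066815 195.18792862]
[189.71778724 196.24009082] [184.79628806 196.86506005]
[187.11066815 195.18792862] [187.11066815 195.18792862]
[184.52072959 194.14270001] [189.40023002 193.52878189]
```

```bash
python3 -m handwheel '[[[0,0,0],[0.03,-0.12,0.05],0.0],[[-0.0227,0.0046,0],[0.03,-0.2,0],0.0],[[-0.0227,0.0046,0],[0.03,-0.2,0],0.0],[[-0.0227,0.0046,0],[0.03,-0.2,0],0.0],[[-0.0227,0.0046,0],[0.03,-0.2,0],0.0],[[-0.0227,0.0046,0],[0.03,-0.2,0],0.0],[[-0.0227,0.0046,0],[0.03,-0.2,0],0.0],[[-0.0227,0.0046,0],[0.03,-0.2,0],0.0],[[-0.0227,0.0046,0],[0.03,-0.2,0],0.0],[[-0.0227,0.0046,0],[0.03,-0.2,0],0.0]]'
python3 - <<'E'
from rig import r
from scipy.spatial.transform import Rotation as Ro
s=r.sense()
R=Ro.from_euler('xyz',s['tcp_rot']).as_matrix();print('grasp',s['tool_pos']-19*R[:,1],'d',R[:,1],'jaw',R[:,2],s['joint_positions'].round(2))
E
```

```text
time_s: 4.6
tool_pos: [507.6, 26.0, 199.6]
tcp_rot: [-1.577, -0.237, -1.763]
force: [-0.3, 1.1, -0.6]
width: 14.9
grasp [508.56226232  30.35110291 218.06378858] d [-0.05085154 -0.22955042 -0.97196745] jaw [ 0.98134173 -0.19217946 -0.0059548 ] [-0.74  0.36  0.58  1.88  0.02  1.05 -0.39]
```

```bash
python3 -m handwheel '[[[-0.0227,0.0046,0],[0.016,-0.145,-0.034],0.0],[[-0.0227,0.0046,0],[0.016,-0.145,-0.034],0.0],[[-0.0227,0.0046,0],[0.016,-0.145,-0.034],0.0],[[0,0,0],[0.016,-0.145,-0.034],0.0],[[0,0,0],[0,0,0],0.0],[[0,0,0],[0,0,0],0.0]]'
python3 - <<'E'
from rig import r
import numpy as np,cv2
from scipy.spatial.transform import Rotation as Ro
s=r.sense()
R=Ro.from_euler('xyz',s['tcp_rot']).as_matrix();print('grasp',s['tool_pos']-19*R[:,1],'d',R[:,1],'jaw',R[:,2],s['joint_positions'].round(2))
p,d=r.capture('scene');q,e=r.capture('top');np.save('s4.npy',p);np.save('t4.npy',q)
cv2.imwrite('pics/s4.png',cv2.resize(p[160:310,230:380,::-1],None,fx=4,fy=4,interpolation=cv2.INTER_CUBIC))
cv2.imwrite('pics/t4.png',cv2.resize(q[170:290,240:380,::-1],None,fx=5,fy=5,interpolation=cv2.INTER_CUBIC))
E
```

```text
time_s: 5.1
tool_pos: [516.4, -60.7, 178.8]
tcp_rot: [-1.58, -0.453, -1.764]
force: [-0.0, 1.2, -0.7]
width: 14.9
grasp [518.18909212 -52.54992258 195.8689464 ] d [-0.09264561 -0.42767759 -0.8991711 ] jaw [ 0.98067831 -0.19546057 -0.0080757 ] [-0.73  0.47  0.65  1.88  0.17  1.03 -0.41]
```

View pics/s4.png

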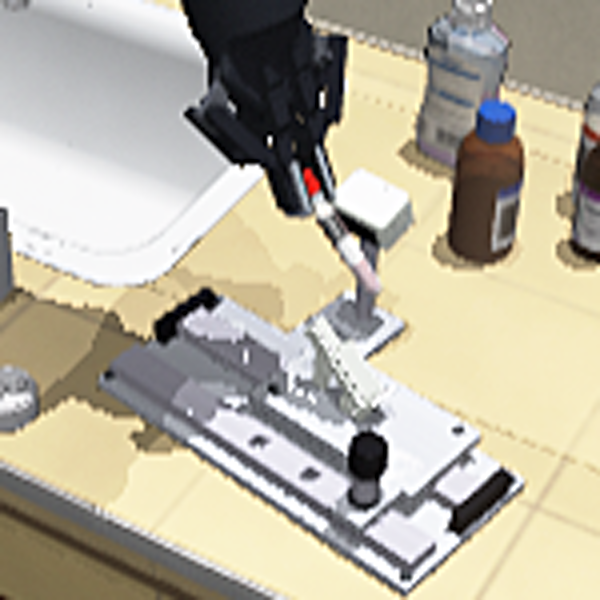

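View pics/t4.png

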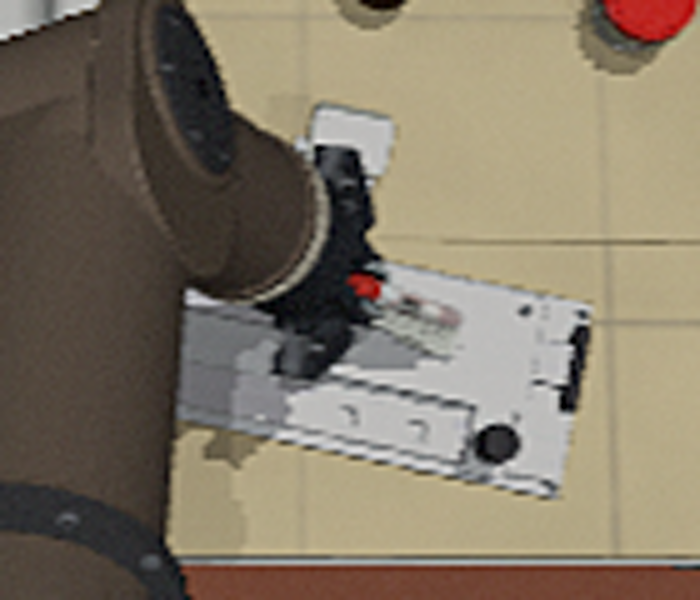

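Run:
```python
from h import *
G=np.array([518.2,-52.5,195.9]); a=np.radians(40)
u=np.array([np.cos(a)*.195,np.cos(a)*.981,np.sin(a)])
F=G-87*u
print('F',F,proj('scene',F),proj('top',F), proj('scene',G), 'C', proj('scene',G+5*u),proj('top',G+5*u))
for an in (35,45):
    b=np.radians(an);w=np.array([np.cos(b)*.195,np.cos(b)*.981,np.sin(b)]);print(an,proj('scene',G-87*w),proj('top',G-87*w))
print('head',[onz('top',240+x/5-.4,170+y/5-.4,130)[:2].round() for x,y in ((318,105),(396,122),(380,180))])
for n,f,(u0,v0) in (('s4',4,(230,160)),('t4',5,(240,170))):
    q=proj('scene' if n[0]=='s' else 'top',F); print(n,(q-np.array([u0,v0]))*f)
```

```text
F [ 505.20405602 -117.87959509  139.97747796] [324.27951033 233.14511505] [332.37581107 233.8872897 ] [305.2953139  204.93940171] C [304.20632788 203.32144398] [311.20298116 226.89582798]
35 [325.86616414 232.14222911] [334.24054739 234.00333717]
45 [322.56660638 233.92297787] [330.38435571 233.72461767]
head [array([638., -33.]), array([627., -81.]), array([592., -70.])]
s4 [377.11804133 292.5804602 ]
t4 [461.87905533 319.43644849]
```

```bash
python3 -m handwheel '[[[0,0,0],[0,0,-0.12],0.0],[[0,0,0],[0,0,-0.12],0.0],[[0,0,0],[0,0,-0.12],0.0],[[0,0,0],[0,0,-0.1],0.0],[[0,0,0],[0,0,0],0.0],[[0,0,0],[0,0,0],0.0]]'
cat > look.py <<'E'
import sys
from rig import r
import numpy as np,cv2
from scipy.spatial.transform import Rotation as Ro
k=sys.argv[1]
s=r.sense()
R=Ro.from_euler('xyz',s['tcp_rot']).as_matrix();print(s['time_s'],'grasp',s['tool_pos']-19*R[:,1],'d',R[:,1],'jaw',R[:,2],s['force'])
p,d=r.capture('scene');q,e=r.capture('top');np.save(f's{k}.npy',p);np.save(f't{k}.npy',q)
a=cv2.resize(p[200:300,260:360,::-1],(600,600),interpolation=cv2.INTER_CUBIC)
cv2.imwrite(f'pics/s{k}.png',a)
cv2.imwrite(f'pics/t{k}.png',cv2.resize(q[190:275,270:365,::-1],None,fx=6,fy=6,interpolation=cv2.INTER_CUBIC))
E
python3 look.py 5
```

```text
time_s: 5.7
tool_pos: [517.4, -59.0, 111.1]
tcp_rot: [-1.578, -0.451, -1.761]
force: [0.0, -0.4, -0.4]
width: 14.9
5.7 grasp [519.07575541 -50.86541969 128.15125314] d [-0.08960619 -0.42692898 -0.89983464] jaw [ 0.98127041 -0.19253004 -0.00636923] [ 0.02121134 -0.37647906 -0.43858877]
```

View pics/s5.png

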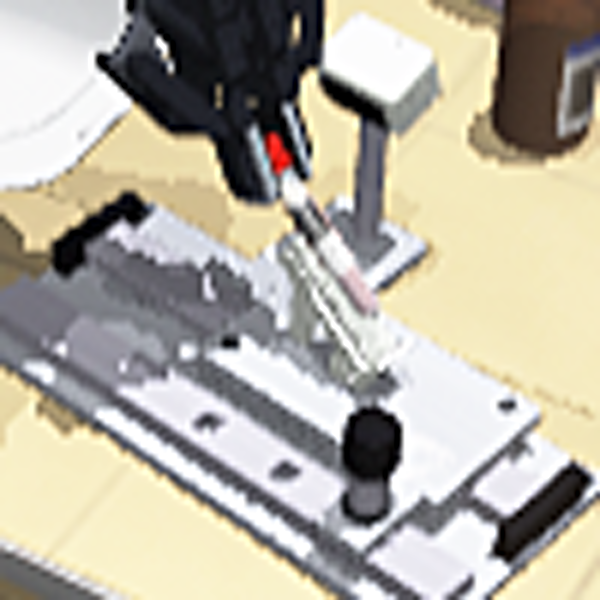

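View pics/t5.png

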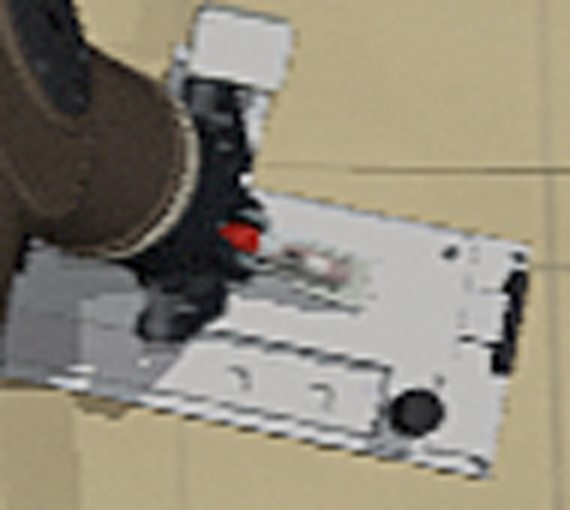

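```bash
python3 -m handwheel '[[[0,0,0],[0,-0.01,-0.045],0.0],[[0,0,0],[0,0,-0.045],0.0],[[0,0,0],[0,0,-0.025],0.0],[[0,0,0],[0,0,0],0.0],[[0,0,0],[0,0,0],0.0]]'
python3 look.py 6
```

```text
time_s: 6.22
tool_pos: [517.5, -61.1, 93.8]
tcp_rot: [-1.577, -0.451, -1.763]
force: [-0.3, 0.6, 0.1]
width: 14.9
6.2167 grasp [519.21976485 -52.95909058 110.90410696] d [-0.08920521 -0.42701572 -0.89983332] jaw [ 0.98111288 -0.19335771 -0.00550502] [-0.31270118  0.56323794  0.107514  ]
```

View pics/s6.png

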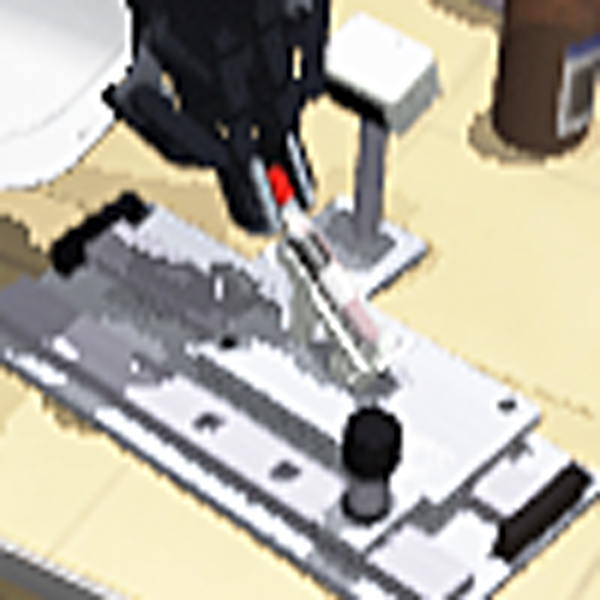

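View pics/t6.png

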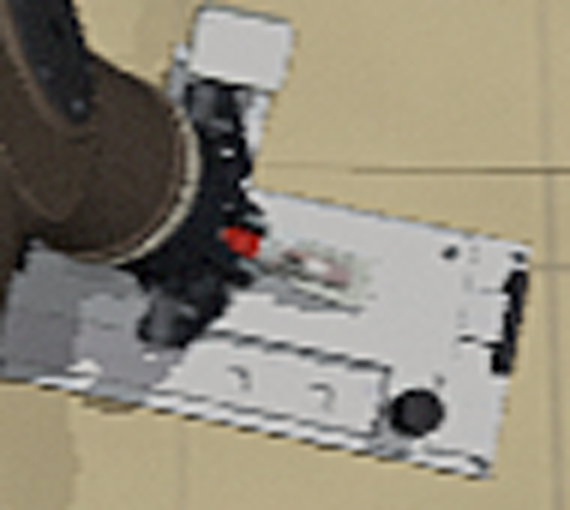

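```bash
for i in 1; do python3 -m handwheel '[[[0,0,0],[0,0,-0.01],0.0],[[0,0,0],[0,0,-0.01],0.0],[[0,0,0],[0,0,0],0.0]]'; done; python3 -m handwheel '[[[0,0,0],[0,0,-0.01],0.0],[[0,0,0],[0,0,0],0.0]]'
```

```text
time_s: 6.57
tool_pos: [517.6, -61.0, 90.8]
tcp_rot: [-1.577, -0.451, -1.763]
force: [-1.6, -0.8, 1.2]
width: 15.1
time_s: 6.73
tool_pos: [517.6, -61.3, 89.6]
tcp_rot: [-1.576, -0.451, -1.763]
force: [0.1, 0.2, 2.7]
width: 15.0
```

```bash
python3 -m handwheel '[[[0,0,0],[-0.002,-0.01,-0.0085],0.0],[[0,0,0],[0,0,0],0.0]]';python3 -m handwheel '[[[0,0,0],[-0.002,-0.01,-0.0085],0.0],[[0,0,0],[0,0,0],0.0]]'; python3 look.py 7
```

```text
time_s: 6.9
tool_pos: [517.4, -63.0, 88.6]
tcp_rot: [-1.576, -0.451, -1.763]
force: [-1.4, 0.9, 6.6]
width: 14.9
time_s: 7.07
tool_pos: [517.4, -63.7, 88.2]
tcp_rot: [-1.576, -0.451, -1.763]
force: [-6.0, 6.7, 23.7]
width: 15.0
7.0667 grasp [519.1142902  -55.59613263 105.31091869] d [-0.08833467 -0.42644699 -0.90018884] jaw [ 0.9811068  -0.19341099 -0.00465036] [-5.96886027  6.74985042 23.74029338]
```

View pics/s7.png

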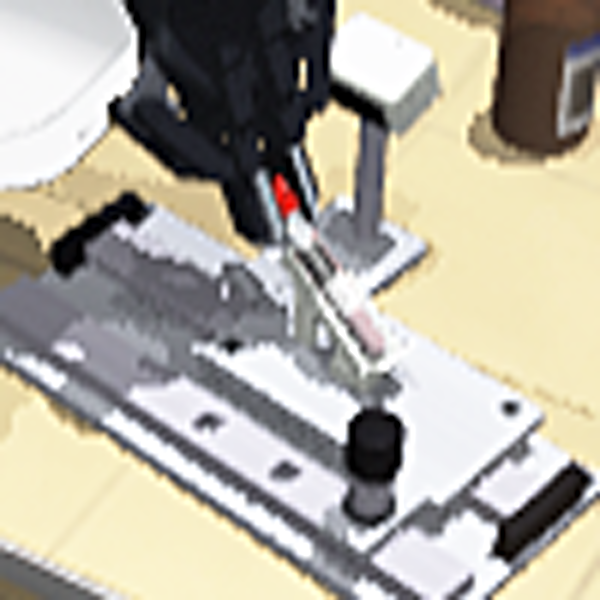

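```bash
python3 -m handwheel '[[[0,0,0],[0.001,0.003,0.006],0.0],[[0,0,0],[0,0,0],0.0]]'; python3 -m handwheel '[[[0,0,0],[0,0,0],0.25],[[0,0,0],[0,0,0],0.35],[[0,0,0],[0,0,0],0.4],[[0,0,0],[0,0,0],0.4],[[0,0,0],[0,0,0],0.4]]'; python3 look.py 8
```

```text
time_s: 7.33
tool_pos: [517.4, -63.5, 88.6]
tcp_rot: [-1.576, -0.451, -1.763]
force: [-2.5, 3.7, 12.3]
width: 15.3
time_s: 7.75
tool_pos: [517.2, -63.6, 87.7]
tcp_rot: [-1.576, -0.451, -1.763]
force: [0.3, 0.1, -0.0]
width: 34.0
7.75 grasp [518.92085205 -55.4498662  104.83149761] d [-0.08876207 -0.42680131 -0.89997885] jaw [ 0.98112404 -0.1933125  -0.00508965] [ 0.28632791  0.06971238 -0.01819601]
```

View pics/s8.png

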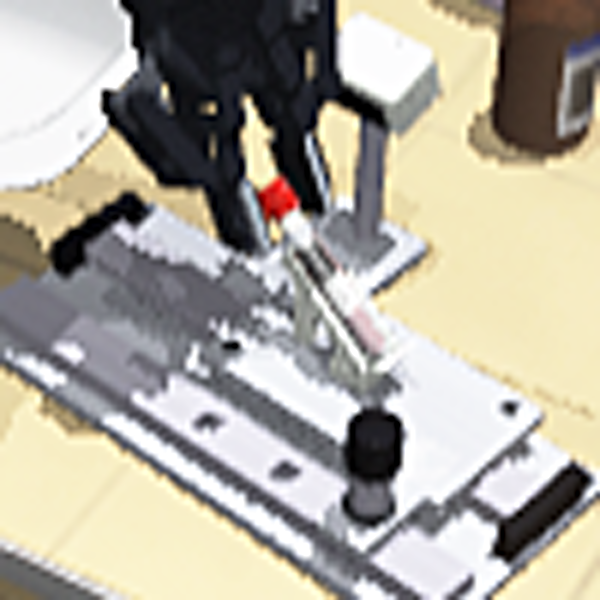

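View pics/t8.png

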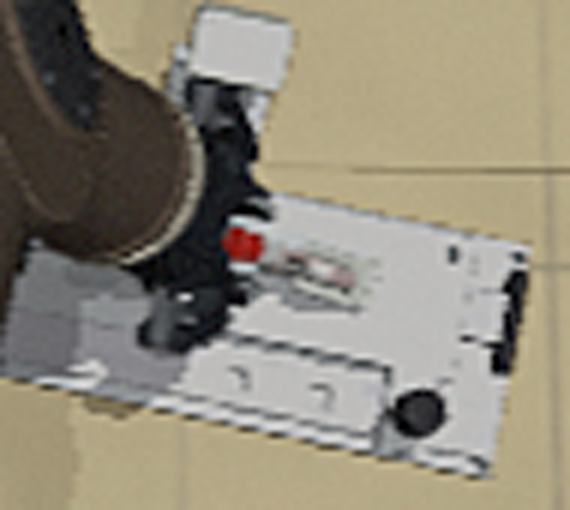

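```bash
python3 -m handwheel '[[[0,0,0],[0.009,0.043,0.09],0.4],[[0,0,0],[0.012,0.057,0.12],0.4],[[0,0,0],[0.018,0.085,0.18],0.4],[[0,0,0],[0.018,0.085,0.18],0.4],[[0.034,-0.0069,0],[0,0,0.1],0.4],[[0.036,-0.007,0],[0,0,0],0.4],[[0.036,-0.007,0],[0,0,0],0.5],[[0.036,-0.007,0],[0,0,0],0.5],[[0,0,0],[0,0,0],0.5]]'; python3 look.py 9
python3 - <<'E'
from h import *
print(proj('scene',[518.2,-55.4,104.4]),proj('top',[518.2,-55.4,104.4]))
for k in '89':
  for n in ('scene','top'):
    p=np.load(n[0]+k+'.npy').astype(int); m=((p[:,:,0]>120)&(p[:,:,1]<80)&(p[:,:,2]<80)).astype(np.uint8); box=(slice(210,250),slice(295,325)); mm=m*0; mm[box]=m[box]; v,u=np.nonzero(mm); print(k,n,u.mean(),v.mean(),len(u))
E
```

```text
time_s: 8.6
tool_pos: [525.4, -30.0, 190.1]
tcp_rot: [-1.572, 0.009, -1.775]
force: [-0.9, -1.3, -0.3]
width: 42.9
8.6 grasp [525.38563256 -30.13223123 209.05666531] d [ 6.79620244e-04  9.14104939e-03 -9.99957989e-01] jaw [ 0.97930205 -0.2024008  -0.00118465] [-0.88202025 -1.3374123  -0.25920501]
[304.87115206 232.63144802] [310.01906588 230.65907829]
8 scene 305.68 232.92 25
8 top 310.4 230.28 25
9 scene 305.4230769230769 232.84615384615384 26
9 top nan nan 0<stdin>:5: RuntimeWarning: Mean of empty slice.
  ret = ret.dtype.type(ret / rcount)
```

View pics/s9.png

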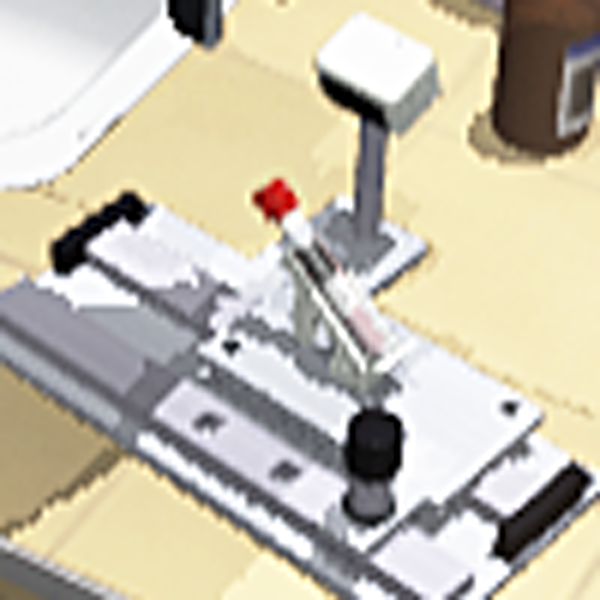

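View pics/t9.png

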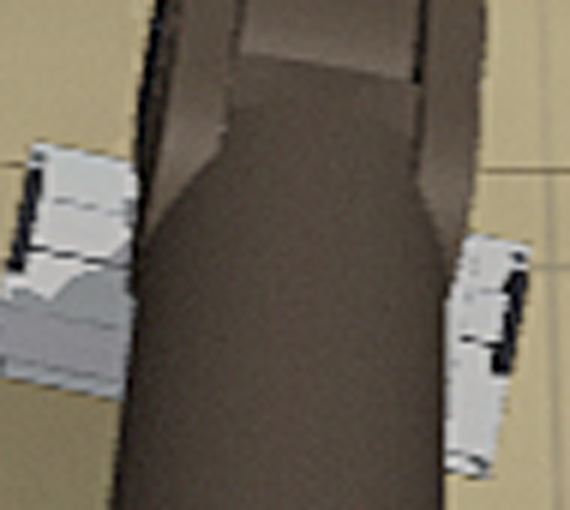

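```bash
python3 - <<'E'
from h import *
for nm,n in (('scene0p','scene'),('s8','scene'),('s9','scene'),('top0p','top'),('t8','top')):
    p=np.load(nm+'.npy').astype(int); m=(p.max(2)<60); b=(slice(262,284),slice(314,332)) if n=='scene' else (slice(250,268),slice(330,350))
    mm=np.zeros(m.shape,np.uint8); mm[b]=m[b]; c,l,st,ce=cv2.connectedComponentsWithStats(mm); k=1+np.argmax(st[1:,4]); print(nm,ce[k],st[k])
for z in (60,72,84): print(proj('scene',[436,-150,z]),proj('top',[436,-150,z]))
E
python3 -m handwheel '[[[0,0,0],[-0.12,-0.16,0],0.55],[[0,0,0],[-0.12,-0.16,0],0.55],[[0,0,0],[-0.12,-0.16,0],0.55],[[0,0,0],[-0.12,-0.16,0],0.55],[[0,0,0],[-0.116,-0.16,0],0.55],[[0,0,0],[0,0,0],0.55],[[0,0,0],[0,0,0],0.55]]'; python3 look.py 10
```

```text
scene0p [321.47572816 273.74757282] [317 268  10  13 103]
s8 [321.77 273.82] [317 268  10  13 100]
s9 [321.75247525 273.76237624] [317 268  10  13 101]
top0p [338.72222222 258.31481481] [334 255  10   8  54]
t8 [339.13461538 258.57692308] [334 255  10   8  52]
[320.99550339 276.61075997] [338.96739123 258.42686482]
[321.29319013 273.25763655] [339.64572094 258.28345728]
[321.59492328 269.85893462] [340.33682225 258.13734965]
time_s: 9.28
tool_pos: [436.0, -142.9, 188.2]
tcp_rot: [-1.577, 0.002, -1.763]
force: [1.7, 0.6, 0.4]
width: 47.3
9.2833 grasp [ 436.11940101 -142.94989512  207.15609697] d [-0.00525636  0.00354578 -0.9999799 ] jaw [ 0.98149731 -0.19138689 -0.00583784] [1.74863224 0.62676963 0.35908875]
```

View pics/s10.png

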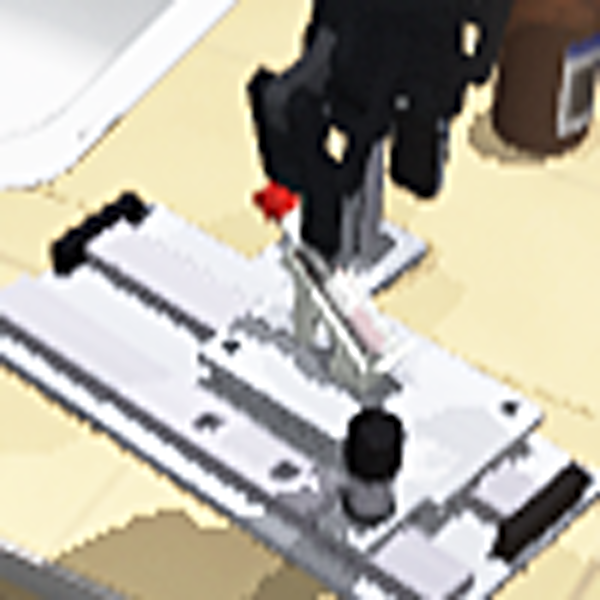

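```bash
python3 -m handwheel '[[[0,0,0],[0.003,-0.044,0],0.55],[[0,0,0],[0,0,-0.2],0.55],[[0,0,0],[0,0,-0.2],0.55],[[0,0,0],[0,0,-0.15],0.55],[[0,0,0],[0,0,0],0.55],[[0,0,0],[0,0,0],0.55]]'; python3 look.py 11
```

```text
time_s: 9.88
tool_pos: [436.6, -149.3, 105.3]
tcp_rot: [-1.578, 0.003, -1.762]
force: [0.5, 0.4, 0.8]
width: 47.3
9.8833 grasp [ 436.74462383 -149.35966007  124.30678492] d [-0.00686755  0.00422994 -0.99996747] jaw [ 0.98172772 -0.19014134 -0.00754659] [0.46145693 0.3847027  0.80821525]
```

View pics/s11.png

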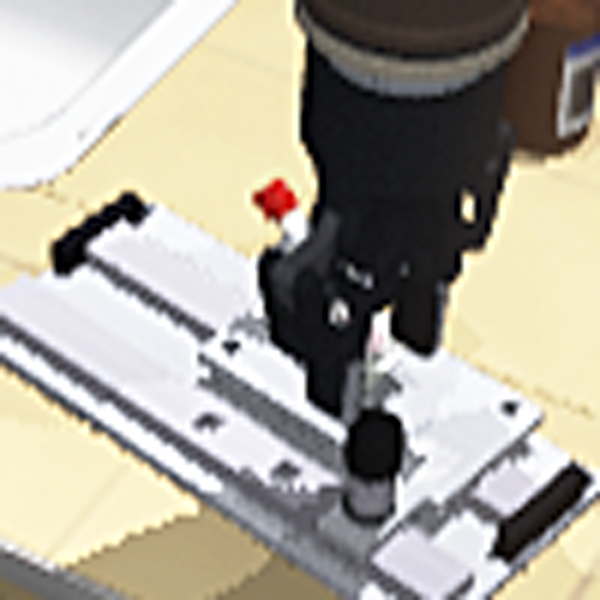

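```bash
python3 -m handwheel '[[[0,0,0],[0,0,-0.12],0.55],[[0,0,0],[0,0,-0.1],0.55],[[0,0,0],[0,0,-0.075],0.55],[[0,0,0],[0,0,0],0.55],[[0,0,0],[0,0,0],0.55]]'; python3 look.py 12
```

```text
time_s: 10.4
tool_pos: [437.6, -149.8, 62.6]
tcp_rot: [-1.574, 0.004, -1.763]
force: [-0.4, -0.7, -0.0]
width: 47.0
10.4 grasp [ 437.68599178 -149.83527366   81.61025917] d [-0.00281335  0.00435547 -0.99998656] jaw [ 0.98158642 -0.19098479 -0.00359342] [-0.35004167 -0.65239281 -0.0030229 ]
```

View pics/s12.png

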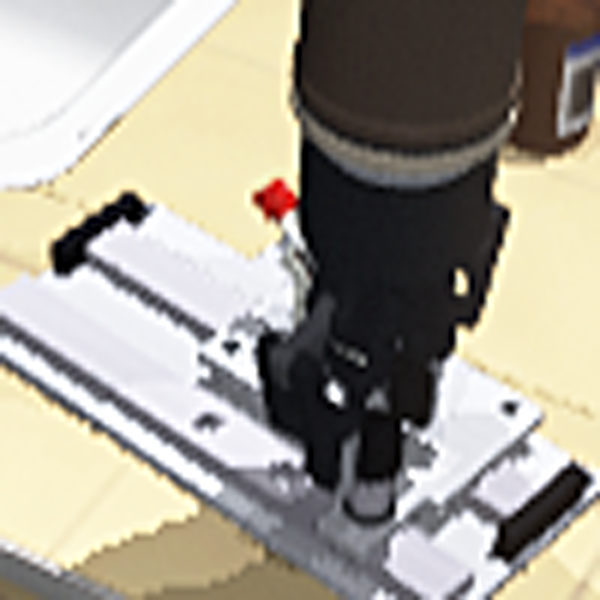

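```bash
python3 -m handwheel '[[[0,0,0],[0,0,-0.015],0.45],[[0,0,0],[0,0,0],0.35],[[0,0,0],[0,0,0],0.3],[[0,0,0],[0,0,0],0.3]]' 40; python3 -m handwheel '[[[0,0,0],[0,0,0],0.2],[[0,0,0],[0,0,0],0.1],[[0,0,0],[0,0,0],0.1],[[0,0,0],[0,0,0],0.1],[[0,0,0],[0,0,0],0.1]]'
```

```text
time_s: 10.83
tool_pos: [437.0, -149.6, 59.6]
tcp_rot: [-1.575, 0.004, -1.763]
force: [0.7, 0.1, 0.4]
width: 25.6
time_s: 11.25
tool_pos: [436.5, -149.5, 59.7]
tcp_rot: [-1.576, 0.004, -1.763]
force: [-2.4, 0.8, 7.8]
width: 22.8
```

```bash
python3 -m handwheel '[[[0,0,0],[0,0,0.03],0.1],[[0,0,0],[0,0,0.03],0.1],[[0,0,0],[0,0,0.03],0.1],[[0,0,0],[0,0,0],0.1],[[0,0,0],[0,0,0],0.1]]' 60; python3 look.py 13
```

```text
time_s: 11.67
tool_pos: [436.5, -149.5, 72.9]
tcp_rot: [-1.576, 0.004, -1.763]
force: [-1.9, -0.2, -5.1]
width: 22.0
11.6667 grasp [ 436.54342275 -149.56600023   91.88830736] d [-0.0044369   0.00465138 -0.99997934] jaw [ 0.98155946 -0.19108511 -0.005244  ] [-1.89516149 -0.22359773 -5.07240273]
```

View pics/s13.png

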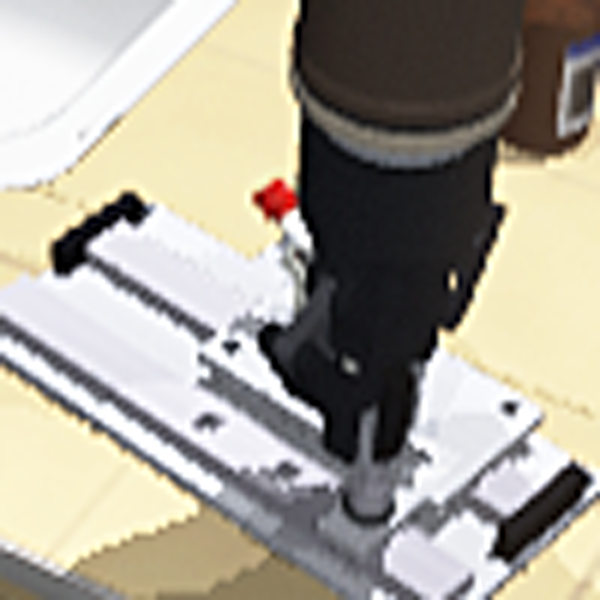

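```bash
python3 -m handwheel '[[[0,0,0],[0.0073,0.0367,0],0.1],[[0,0,0],[0.0098,0.0491,0],0.1],[[0,0,0],[0.0098,0.0491,0],0.1],[[0,0,0],[0.0098,0.0491,0],0.1],[[0,0,0],[0.0098,0.0491,0],0.1],[[0,0,0],[0.0073,0.0367,0],0.1],[[0,0,0],[0.0049,0.0245,0],0.1],[[0,0,0],[0,0,0],0.1],[[0,0,0],[0,0,0],0.1],[[0,0,0],[0,0,0],0.1]]'; python3 look.py 14
```

```text
time_s: 12.6
tool_pos: [445.6, -105.1, 72.8]
tcp_rot: [-1.576, 0.004, -1.763]
force: [-2.1, 2.2, -5.2]
width: 21.7
12.6 grasp [ 445.64454868 -105.16424335   91.81052777] d [-0.0042796   0.00501398 -0.99997827] jaw [ 0.98162587 -0.19074603 -0.00515748] [-2.08349183  2.23421127 -5.23260893]
```

View pics/s14.png

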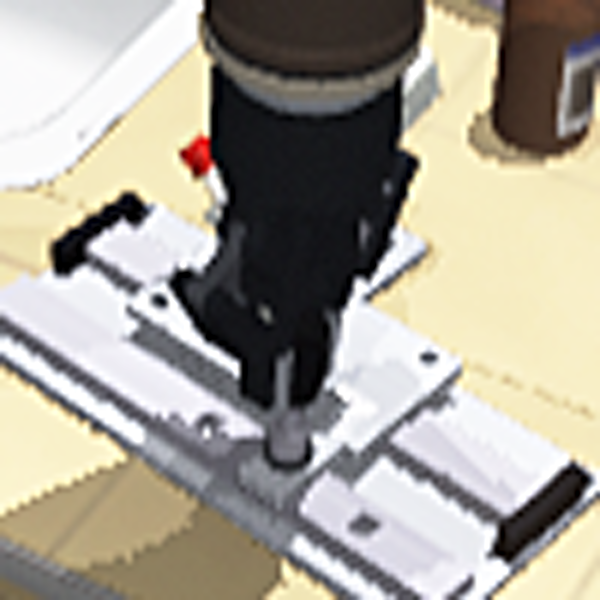

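```bash
python3 -m handwheel '[[[0,0,0],[0,0,-0.02],0.1],[[0,0,0],[0,0,-0.02],0.1],[[0,0,0],[0,0,0],0.1]]';python3 -m handwheel '[[[0,0,0],[0,0,-0.015],0.1],[[0,0,0],[0,0,0],0.1]]'
```

```text
time_s: 12.95
tool_pos: [445.5, -105.6, 66.3]
tcp_rot: [-1.576, 0.004, -1.763]
force: [-2.5, 2.0, -4.2]
width: 22.1
time_s: 13.12
tool_pos: [445.5, -105.6, 64.3]
tcp_rot: [-1.576, 0.004, -1.763]
force: [-2.1, 3.0, -4.1]
width: 22.2
```

```bash
python3 -m handwheel '[[[0,0,0],[0,0,-0.015],0.1],[[0,0,0],[0,0,0],0.1]]';python3 -m handwheel '[[[0,0,0],[0,0,-0.015],0.1],[[0,0,0],[0,0,0],0.1]]';python3 -m handwheel '[[[0,0,0],[0,0,-0.007],0.1],[[0,0,0],[0,0,0],0.1]]'
```

```text
time_s: 13.28
tool_pos: [445.5, -105.5, 62.1]
tcp_rot: [-1.576, 0.003, -1.763]
force: [-3.1, 1.4, -4.7]
width: 22.3
time_s: 13.45
tool_pos: [445.5, -105.6, 60.0]
tcp_rot: [-1.576, 0.004, -1.763]
force: [-3.9, 2.9, -2.1]
width: 22.4
time_s: 13.62
tool_pos: [445.7, -105.6, 59.7]
tcp_rot: [-1.575, 0.004, -1.764]
force: [-7.1, 3.8, 13.0]
width: 22.0
```

```bash
python3 -m handwheel '[[[0,0,0],[0,0,0],0.1],[[0,0,0],[0,0,0],0.1],[[0,0,0],[0,0,0],0.1]]'; python3 look.py 15
python3 - <<'E'
from h import *
p=np.load('s15.npy').astype(int); m=((p[:,:,0]>120)&(p[:,:,1]<80)&(p[:,:,2]<80)); b=m[200:240,280:310]; v,u=np.nonzero(b); print('cap px',u.mean()+280,v.mean()+200, 'pred',proj('scene',[518.2+8.8,-55.4+44.1,104.4]))
E
```

```text
time_s: 13.87
tool_pos: [445.7, -105.6, 59.7]
tcp_rot: [-1.575, 0.004, -1.763]
force: [-8.0, 2.3, 12.3]
width: 22.1
13.8667 grasp [ 445.73644275 -105.65201836   78.70377504] d [-0.00359368  0.00501506 -0.99998097] jaw [ 0.98149009 -0.19146033 -0.00448743] [-7.99670957  2.32239673 12.25534537]
cap px 292.57894736842104 225.4736842105263 pred [292.40409922 225.37413029]
```

View pics/s15.png

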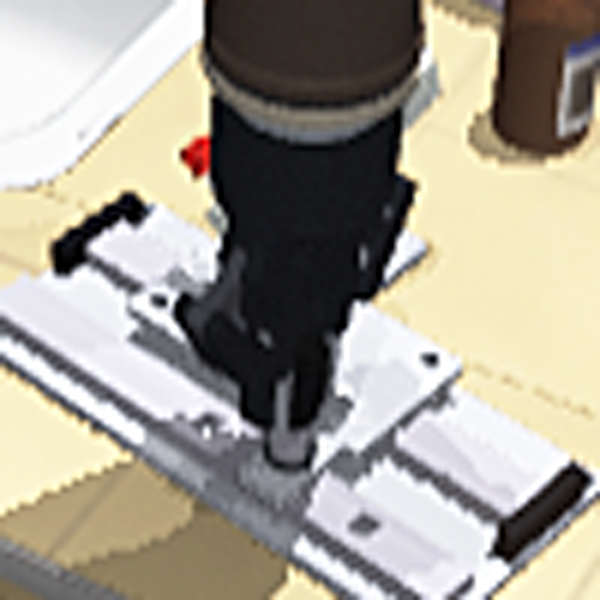

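View pics/t15.png

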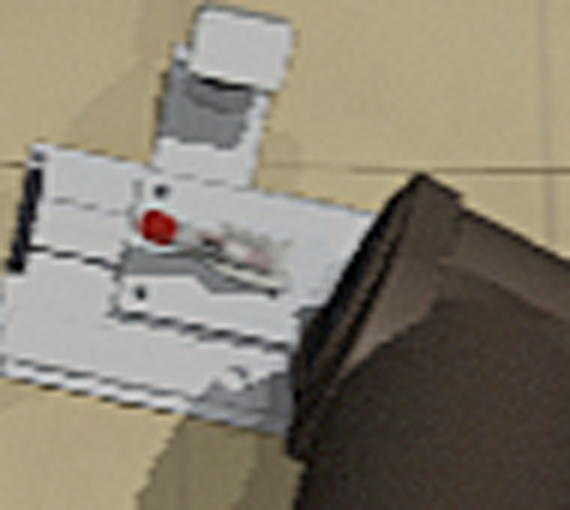

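```bash
python3 -c "
from rig import r
print(r.sign_off())"
```

```text
the job is handed in; nothing more can be done
None
```

I did the whole job and handed it in at about 13.9 s, with the gripper still holding the knob. No verdict was reported.

- **Tube:** I took the red-capped tube from the near rack row, laid it cap high in the V cradle against the stop, and let go. Its cap then sat within about 1 px of where a seated tube's should be, and within 0.2 px after the carriage had moved.
- **Slide:** I lifted the knob 13 mm, moved the carriage 45 mm to the next hole toward the reader, and let the pin down. At the end the tool was back at its pin-down height of 59.7 mm. The spring pull had turned into an upward push of about 12 N, so I take the pin to be fully home; it can't be seen directly under the gripper.
- **Other checks:** The tilt of the tube in the jaws looked 2–3° too steep before placing, but it settled in the trough. Pressing it onto the stop peaked at about 24 N. The knob grip left about 8 N of side force in the final pose. I didn't touch anything else that I could see, but I took no final picture of the other items.

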